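Press home the posts of an album

TASK

The album on the bench has just been re-bound and its three metal posts stand proud of the spine strip. With the fingertips, gently press each post down fully home, one at a time: the middle one first, then the one at the head (the end with the label frame), and last the one at the tail. Only press: do not lift or push the album about, leave everything else where it is, and finish with the hand clear.

Things in the scene. Friction and masses are not known exactly. Their poses are not given: they have to be found in the camera images.
- album: closed brown post-bound album lying flat on the table, any way round, loose, about 0.9 kg, 170 (its x) x 230 (its y) x 34 mm thick; origin at the centre of its underside, z up. The darker spine strip, 44 mm wide, runs along its -x edge and carries three metal post heads in a row, 70 mm apart. Loose things on the wide part of the cover stay 50 mm or more from the posts
- label (a point): centre of the flat metal label frame (70 x 26 mm, 2 mm thick, blank card in it) fixed on the cover near the album's +y end, at (30, 92, 36) mm in the album's frame: that end is the head, the other end the tail
- middle_top (a point): centre of the top of the flat head of the middle post, standing at (-60, 0, 34) mm in the album's frame. Round flat head 18 mm across and 4 mm thick on a 7 mm shank, over a black rubber washer 3 mm thick; the top lies 48 to 51 mm above the table at the start and 41 mm (7 mm above the cover) when fully home
- post_middle (a joint): how far this post is pushed in, m: 0 to 0.003 at the start, 0.010 fully home, the head resting on its rubber washer. A stiff sliding fit: it moves under about 5 N downward push and stays where it is left. Once home the washer gives up to 3 mm from about 7 N on (about 4 N per mm) and springs back when let go
- head_top (a point): centre of the top of the flat head of the post at the head, the end of the row nearer the label frame, standing at (-60, +70, 34) mm in the album's frame. Round flat head 18 mm across and 4 mm thick on a 7 mm shank, over a black rubber washer 3 mm thick; the top lies 48 to 51 mm above the table at the start and 41 mm (7 mm above the cover) when fully home
- post_head (a joint): how far this post is pushed in, m: 0 to 0.003 at the start, 0.010 fully home, the head resting on its rubber washer. A stiff sliding fit: it moves under about 5 N downward push and stays where it is left. Once home the washer gives up to 3 mm from about 7 N on (about 4 N per mm) and springs back when let go
- tail_top (a point): centre of the top of the flat head of the post at the tail, the end of the row away from the label frame, standing at (-60, -70, 34) mm in the album's frame. Round flat head 18 mm across and 4 mm thick on a 7 mm shank, over a black rubber washer 3 mm thick; the top lies 48 to 51 mm above the table at the start and 41 mm (7 mm above the cover) when fully home
- post_tail (a joint): how far this post is pushed in, m: 0 to 0.003 at the start, 0.010 fully home, the head resting on its rubber washer. A stiff sliding fit: it moves under about 5 N downward push and stays where it is left. Once home the washer gives up to 3 mm from about 7 N on (about 4 N per mm) and springs back when let go
- weight: round brass paperweight, 42 mm across, 44 mm tall, standing on the album's cover (300 g); origin at the centre of its underside; a bystander
- eraser: reddish eraser block 24 x 42 x 13 mm lying on the album's cover; origin at the centre of its underside; a bystander
- tape: roll of paper tape lying flat, 90 mm across, 25 mm high; origin at the centre of its underside; a bystander
- scissors: scissors lying flat, 165 mm long, orange loops, 10 mm high; origin at the pivot end of the blades, blades along its +x; a bystander
- jar: closed jar of paste, 64 mm across, 85 mm tall; origin at the centre of its underside; a bystander
- brush: paste brush lying flat, long along its own x; a bystander
- folder: flat white bone folder, 20 x 150 x 4 mm, long along its y; origin at the centre of its underside; a bystander

How it is judged:
On the way, in this order (a step that is already met when the one before it is completed fails the run):
1. the middle post is pressed fully home, the others still proud (value of joint post_middle above 0.0085 m and value of joint each of post_head, post_tail below 0.006 m), for 0.1 s.
2. then the head post is pressed fully home, the tail post still proud (value of joint each of post_middle, post_head above 0.0085 m and value of joint post_tail below 0.006 m), for 0.1 s.
3. then the tail post is pressed fully home (value of joint each of post_head, post_middle, post_tail above 0.0085 m), for 0.1 s.
At the end, for the whole second after the job is handed in: All three posts are pushed in to within 1.5 mm of home; the album lies flat, at rest, within 20 mm of where it lay; the paperweight and eraser are still on its cover (all of step 3 and distance of album from where it was at the start of the episode below 0.02 m and linear speed of album below 0.02 m/s and angle between album's own z axis and vertical below 0.05 rad and height (world z) of each of weight, eraser above 0.03 m); the robot touches nothing.
It fails at once if the head post is pushed in past 6 mm before the middle one is home (value of joint post_head above 0.006 m and value of joint post_middle below 0.0085 m).
It fails at once if the tail post is pushed in past 6 mm before the middle and head ones are home (value of joint post_tail above 0.006 m and value of joint any of post_middle, post_head below 0.0085 m).
It fails at once if the album is pressed roughly (over 30 N), or pushed with another part of the robot than the fingers (over 3 N) (contact force between the fingers and album above 30 N or contact force between the arm and album above 3 N).
It fails at once if the album is lifted, tipped or pushed more than 20 mm (height (world z) of album above 0.008 m or angle between album's own z axis and vertical above 0.08 rad or distance of album from where it was at the start of the episode above 0.02 m).
It fails at once if another thing on the bench or on the cover is moved more than 25 mm (distance of any of weight, eraser, tape, scissors, jar, brush, folder from where it was at the start of the episode above 0.025 m).
It also fails if it takes over 53 s, if anything falls off the work surface, if the arm or the gripper's body presses on something with over 40 N, if the wrist force passes 120 N, or if a joint passes its speed limit or range.

ROBOT

A 6-joint arm with a two-finger parallel gripper is mounted at the origin on the work surface. World frame = base frame: x ahead of the robot, y to its left, z up, the work surface at z = 0. Lengths are in m, angles in rad, forces in N, time in s.
With the tool pointing down it reaches from about 0.25 to 0.775 m from the base axis. Payload 4 kg.
Tool frame: the origin (TCP) lies between the finger pads; the fingertips stand 14 mm ahead of it and the grasp point (between the pads) lies 5 mm behind it; z points along the fingers, y is the direction in which the jaws open and shut (so a half turn about z gives the same grasp; the last joint's range is limited). The gripper opens to 94 mm and grips with 3 to 60 N. Pads are 16 mm wide; open, the fingers measure 119 mm over their backs; the gripper's body (75 mm by 177 mm) begins 78 mm behind the grasp point.
Start: joints at [1.078, 0.087, 1.371, -0, 1.684, -0.103], TCP at [0.209, 0.509, 0.22] pointing down, gripper open.
Joint ranges: [-3.1, 3.1], [-0.76, 2.03], [0.27, 2.55], [-1.08, 4.22], [0.17, 2.65], [-2.57, 2.57]. Speed limits (rad/s): [2.79, 2.79, 3.14, 3.14, 3.14, 3.14].

INTERFACE

Orientations are given as [roll, pitch, yaw] about the fixed x, y, z axes, in that order (R = Rz(yaw) Ry(pitch) Rx(roll)).
In Python, from bench import robot, cams, spotter gives the robot as it stands.
- The arm moves only by the shell command python3 -m inch 'ROWS'. ROWS is JSON, a list of rows, each an object of numbers: "grip": the opening, from 0 (shut) to 1 (fully open); "dx", "dy", "dz": the shift along the tool's x, y, z in units of 25 mm (1.0 is 25 mm); "rx", "ry", "rz": the turn, a rotation vector about the tool's x, y, z in units of 5 degrees (1.0 is 5 degrees). A call has 1 to 12 rows; each row shifts and turns the pose as measured when the row begins, along the tool's axes as they then stand; what a row does not reach is not made up. A row lasts 1/8 s, in which the tool goes at most 62.5 mm and 10.7 degrees, less where a joint would pass 70% of its speed; a pose out of reach is approached as far as the arm can. A call is refused whole if a number of a shift passes 1 or a number of a turn 1, either way. A call with a gripper value outside its range is refused whole. The fingers move at their own pace and stop on an object; the grip force is fixed at half the most. Time passes only in rows, so rows that do not move let the fingers close. It gives the time, the measured TCP pose, the force and the opening at its end, in the units of the state.
- robot.get_obs(): the state, without advancing time (a new reading comes with each control period).
- cams.snapshot(name): name is "scene" or "top" or "wrist"; returns a dict with "frame" (384x512x3 uint8, red, green, blue), "intrinsics" (3x3 intrinsics, pixels), "eye" and "orientation" of the camera in the world. Camera axes: x right, y up, looking along -z (the intrinsics and any distortion apply to the point x, -y, -z); pixel columns grow to the right and rows downward; lengths in m; the calibration is good to about 2 mm. A picture is of the moment at which its call begins. There is no depth.
- robot.close_job(): hands the job in, once; it reports no verdict.
Trained networks look in a picture, given as the dict that the camera call returned (one of the last four; its "shot" number tells which), for a name from the list of things; names that differ only in an ending like _2 or _b are one class to them, and where a whole thing is asked for, a point or a joint stands for the part that bears it (a point fixed in the world has none). Each returns a list of dicts, best first, with "score" (0 to 1); they miss things now and then, are a little off and sometimes report something else, mostly with a low value. They report only what shows in the picture. A call takes as long as a camera call.
- spotter.regions_of(picture, query): "pixels" (384x512 bool, what is visible of it) and "extent" ([left, top, right, bottom] in pixels, round what is visible of it).
- spotter.place_of(picture, query): "pixel" ([column, row] in pixels: a listed point, or the origin of a listed thing).
The state is a dict: "time": time; "joint_positions": joint angles; "qvel": joint speeds; "joint_torque": joint torques, N m; "tool_pos": TCP position; "ee_rot": TCP orientation; "wrist_force": force on the tool from outside, world axes, zero at the start; "wrist_torque": the same for the moment, N m; "width": finger opening in m.
Only numpy, scipy, OpenCV 4.12 (cv2) and the standard library are available. Lean on these libraries where they do the work, as an engineer would, in place of code of your own. Each camera call takes 0.05 s, during which the arm holds its last target.

## Working session

There is one attempt and no reset: what is moved stays moved. The work goes in short steps, Python scripts to look and compute and a shell command to move; the robot and the scene stay as the last step left them, time stands still between calls to the robot, and variables do not carry over. Pictures are saved under pics/ and viewed, and the job is handed in when it is done.

```bash
mkdir -p pics; ls
cat > h.py <<'E'
import numpy as np, cv2
from bench import robot, cams, spotter
def save(s,n): cv2.imwrite(f'pics/{n}.png', cv2.cvtColor(s['frame'],cv2.COLOR_RGB2BGR))
def ray(s,px):
    K=np.array(s['intrinsics']);R=np.array(s['orientation'])
    if R.shape!=(3,3):
        raise Exception(str(R))
    d=np.linalg.inv(K)@[px[0],px[1],1]; d=R@[d[0],-d[1],-d[2]]
    return np.array(s['eye']),d
def atz(s,px,z):
    e,d=ray(s,px); return e+d*(z-e[2])/d[2]
E
python3 - <<'E'
from h import *
print(robot.get_obs())
for n in ['top','scene']:
    s=cams.snapshot(n); save(s,n+'0'); print(n,s['eye'],s['orientation'],s['intrinsics'],[k for k in s])
    for q in ['middle_top','head_top','tail_top','label','album']:
        for r in spotter.place_of(s,q)[:3]: 
            try: print(q,r['score'],r['pixel'],atz(s,r['pixel'],.049 if 'top' in q else .036 if q=='label' else 0))
            except Exception as e: print(q,r,e)
E
```

```text
pics
{'time': 0.0, 'joint_positions': array([ 1.07788727e+00,  8.79157108e-02,  1.37225152e+00, -2.19940259e-05,
        1.68358835e+00, -1.03108463e-01]), 'qvel': array([ 0.00126214, -0.00089502,  0.00074786, -0.00208376,  0.00147759,
       -0.00013043]), 'joint_torque': array([ 4.53025032e-04, -3.40174377e+01, -3.02432334e+01,  7.18827057e-02,
        3.29589180e-02, -1.72668283e-04]), 'tool_pos': array([0.20877004, 0.50827442, 0.21832701]), 'ee_rot': array([-3.13943897e+00, -2.00877298e-04,  2.75178939e+00]), 'wrist_force': array([-0.38453421, -0.28449052, -0.02689644]), 'wrist_torque': array([-0.0282048 ,  0.04260664,  0.02481717]), 'width': 0.0939414285404406}
top [ 0.41474481 -0.01924115  1.19519861] [ 0.10005536 -0.01923417 -1.59515303] [[422.03676611   0.         255.21458034]
 [  0.         422.03676611 188.4120242 ]
 [  0.           0.           1.        ]] ['frame', 'intrinsics', 'eye', 'orientation', 'shot']
middle_top {'pixel': [224.9, 170.2], 'score': 0.37} [ 0.10005536 -0.01923417 -1.59515303]
head_top {'pixel': [233.3, 194.3], 'score': 0.36} [ 0.10005536 -0.01923417
[... 425 characters left out ...]
923417 -1.59515303]
scene [ 1.02122708 -0.03697266  0.81502416] [0.57115518 0.01446497 1.59096877] [[350.79746346   0.         255.80605606]
 [  0.         350.79746346 188.96755764]
 [  0.           0.           1.        ]] ['frame', 'intrinsics', 'eye', 'orientation', 'shot']
middle_top {'pixel': [294.9, 205.7], 'score': 0.48} [0.57115518 0.01446497 1.59096877]
head_top {'pixel': [286.5, 183.6], 'score': 0.53} [0.57115518 0.01446497 1.59096877]
tail_top {'pixel': [299.1, 233.2], 'score': 0.61} [0.57115518 0.01446497 1.59096877]
label {'pixel': [316.9, 172.4], 'score': 0.57} [0.57115518 0.01446497 1.59096877]
album {'pixel': [284.7, 187.7], 'score': 0.61} [0.57115518 0.01446497 1.59096877]
```

```bash
python3 - <<'E'
s=open('h.py').read()
s=s.replace("        raise Exception(str(R))","        from scipy.spatial.transform import Rotation as Q\n        R=Q.from_euler('xyz',R).as_matrix()")
open('h.py','w').write(s)
E
python3 - <<'E'
from h import *
for n in ['top','scene']:
    s=cams.snapshot(n)
    for q in ['middle_top','head_top','tail_top','label','album']:
        for r in spotter.place_of(s,q)[:3]: 
            print(n,q,r['score'],r['pixel'],atz(s,r['pixel'],.049 if 'top' in q else .036 if q=='label' else 0))
    f=s['frame'][90:310,100:330] if n=='top' else s['frame'][100:300,180:410]
    cv2.imwrite(f'pics/{n}c.png',cv2.resize(f[...,::-1],None,fx=3,fy=2.7))
E
```

```text
top middle_top 0.44 [225.9, 172.4] [0.57509047 0.03506331 0.049     ]
top middle_top 0.37 [192.0, 187.8] [0.53479667 0.12796605 0.049     ]
top head_top 0.56 [206.3, 210.0] [0.4734547  0.08989753 0.049     ]
top head_top 0.48 [193.2, 189.8] [0.52925257 0.12476164 0.049     ]
top head_top 0.44 [233.0, 197.2] [0.50658832 0.01695365 0.049     ]
top tail_top 0.46 [221.7, 147.1] [0.64559558 0.04538479 0.049     ]
top label 0.9 [204.2, 211.8] [0.46932481 0.09693782 0.036     ]
top label 0.26 [188.9, 151.9] [0.63655256 0.1372724  0.036     ]
top album 0.81 [202.3, 177.0] [0.57018776 0.10472408 0.        ]
scene middle_top 0.51 [292.5, 206.2] [0.5796964  0.03524342 0.049     ]
scene middle_top 0.43 [332.6, 226.6] [0.63546103 0.13005892 0.049     ]
scene head_top 0.35 [285.2, 184.4] [0.51422705 0.01857535 0.049     ]
scene tail_top 0.71 [400.6, 143.9] [0.37444518 0.34557238 0.049     ]
scene tail_top 0.48 [298.0, 231.9] [0.65070746 0.04585169 0.049     ]
scene label 0.56 [316.2, 172.4] [0.46567669 0.10452653 0.036     ]
scene album 0.8 [312.5, 211.5] [0.56699079 0.09209693 0.        ]
```

View pics/top0.png

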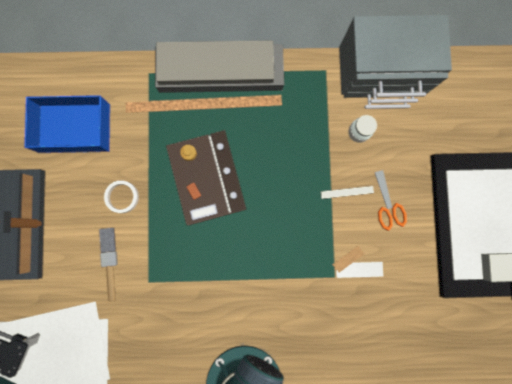

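View pics/scene0.png

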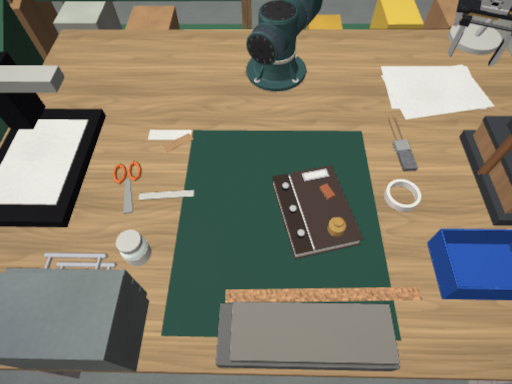

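The top view shows the label at about (204,212), so the head is at the image bottom. The posts are at about (233,195) head, (226,171) middle and (220,147) tail. Next I refine these positions and work out the first shift.

```bash
cat >> h.py <<'E'
from scipy.spatial.transform import Rotation as Q
from scipy.optimize import least_squares
def blob(s,px,r=8):
    g=cv2.cvtColor(s['frame'],cv2.COLOR_RGB2GRAY).astype(float)
    c,w=int(round(px[0])),int(round(px[1]))
    p=g[w-r:w+r+1,c-r:c+r+1]; return p
def units(t):
    o=robot.get_obs(); R=Q.from_euler('xyz',o['ee_rot']).as_matrix()
    return R.T@(np.array(t)-o['tool_pos'])/0.025
E
python3 - <<'E'
from h import *
for n,P in [('top',[(233,195),(226,171),(220,147)]),('scene',[(285,185),(292.5,208),(299.5,232)])]:
    s=cams.snapshot(n); g=cv2.cvtColor(s['frame'],cv2.COLOR_RGB2GRAY).astype(float)
    hsv=cv2.cvtColor(s['frame'],cv2.COLOR_RGB2HSV)
    for k,px in zip('hmt',P):
        c,w=map(int,np.round(px)); p=g[w-5:w+6,c-5:c+6]; p=np.clip(p-110,0,None)
        # connected component nearest centre
        m=(p>0).astype(np.uint8); N,L,st,ce=cv2.connectedComponentsWithStats(m)
        i=min(range(1,N),key=lambda i:np.hypot(*(ce[i]-5))); q=p*(L==i)
        yy,xx=np.mgrid[:11,:11]; u=np.array([(q*xx).sum(),(q*yy).sum()])/q.sum()+[c-5,w-5]
        print(n,k,u,st[i,4],atz(s,u,.049))
    f=s['frame'][120:230,150:260] if n=='top' else s['frame'][150:260,260:370]
    cv2.imwrite(f'pics/{n}z.png',cv2.resize(f[...,::-1],None,fx=5,fy=5,interpolation=cv2.INTER_NEAREST))
print(units([.577,.035,.12]))
E
```

```text
top h [232.91895967 194.75310969] 44 [0.51327493 0.01704644 0.049     ]
top m [226.2802095  170.22708567] 43 [0.58106979 0.03391905 0.049     ]
top t [219.64045383 145.92957746] 43 [0.6489822  0.05099284 0.049     ]
scene h [285.07907383 184.84622106] 36 [0.51562785 0.01822492 0.049     ]
scene m [292.48445494 207.65171192] 40 [0.58389028 0.03505246 0.049     ]
scene t [300.54855196 232.08381601] 45 [0.65111354 0.05193761 0.049     ]
[-20.8166676  -11.93461357   3.97971087]
```

View pics/topz.png

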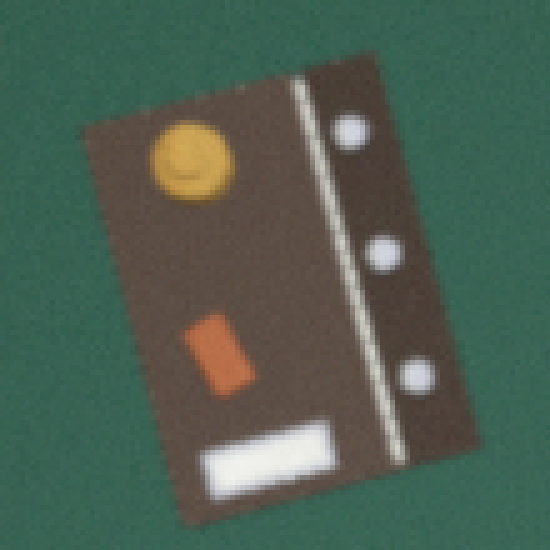

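View pics/scenez.png

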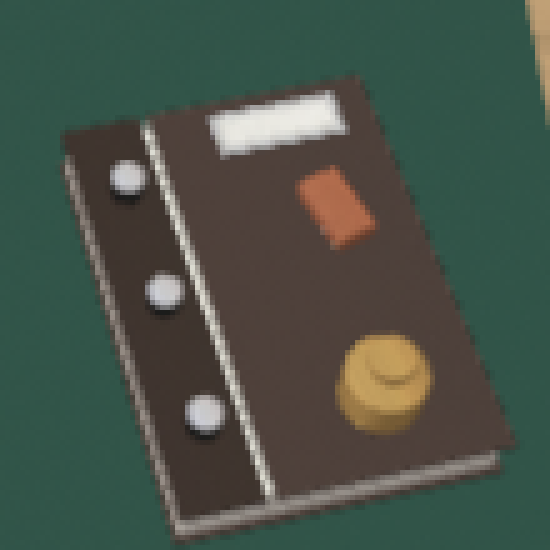

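Both zooms agree to about 2 mm. The three pale heads lie along the dark strip, and the label frame is at the end of the head post. Targets are head (0.5145, 0.0176), middle (0.5825, 0.0345) and tail (0.650, 0.0515). I'll shut the gripper and travel to the middle post.

```bash
python3 -m inch '[{"grip":0,"dx":-1,"dy":-0.57},{"grip":0,"dx":-1,"dy":-0.57},{"grip":0,"dx":-1,"dy":-0.57},{"grip":0,"dx":-1,"dy":-0.57},{"grip":0,"dx":-1,"dy":-0.57},{"grip":0,"dx":-1,"dy":-0.57},{"grip":0,"dx":-1,"dy":-0.57},{"grip":0,"dx":-1,"dy":-0.57},{"grip":0,"dx":-1,"dy":-0.57},{"grip":0,"dx":-1,"dy":-0.57},{"grip":0,"dx":-1,"dy":-0.57},{"grip":0,"dx":-1,"dy":-0.57}]' | tail -c 600; python3 -c "
from h import *
print(units([.5825,.0345,.12]),robot.get_obs())"
```

```text
[-21.02776036 -11.86949948   3.97972394] {'time': 1.3, 'joint_positions': array([ 1.07788006e+00,  8.71613750e-02,  1.37069973e+00, -2.13498962e-06,
        1.68358545e+00, -1.03054748e-01]), 'qvel': array([ 9.50041266e-04, -5.19687178e-04, -6.33923912e-04,  4.48132461e-04,
        4.72202743e-05,  1.91450820e-03]), 'joint_torque': array([ 1.14304832e-03, -3.40036690e+01, -3.02591872e+01,  7.19105196e-02,
        2.38096691e-02,  5.51599982e-06]), 'tool_pos': array([0.20902437, 0.50875363, 0.21952715]), 'ee_rot': array([3.14144754e+00, 1.71401369e-05, 2.75173089e+00]), 'wrist_force': array([-0.14166274, -0.3474478 ,  0.56740756]), 'wrist_torque': array([ 0.04694822, -0.0099193 , -0.05046532]), 'width': 0.09409672588888586}invalid input at $[0]: expected keys grip, dx, dy, dz, rx, ry, rz
```

```bash
python3 -m inch '[{"grip":0,"dx":-1,"dy":-0.57,"dz":0,"rx":0,"ry":0,"rz":0},{"grip":0,"dx":-1,"dy":-0.57,"dz":0,"rx":0,"ry":0,"rz":0},{"grip":0,"dx":-1,"dy":-0.57,"dz":0,"rx":0,"ry":0,"rz":0},{"grip":0,"dx":-1,"dy":-0.57,"dz":0,"rx":0,"ry":0,"rz":0},{"grip":0,"dx":-1,"dy":-0.57,"dz":0,"rx":0,"ry":0,"rz":0},{"grip":0,"dx":-1,"dy":-0.57,"dz":0,"rx":0,"ry":0,"rz":0},{"grip":0,"dx":-1,"dy":-0.57,"dz":0,"rx":0,"ry":0,"rz":0},{"grip":0,"dx":-1,"dy":-0.57,"dz":0,"rx":0,"ry":0,"rz":0},{"grip":0,"dx":-1,"dy":-0.57,"dz":0,"rx":0,"ry":0,"rz":0},{"grip":0,"dx":-1,"dy":-0.57,"dz":0,"rx":0,"ry":0,"rz":0},{"grip":0,"dx":-1,"dy":-0.57,"dz":0,"rx":0,"ry":0,"rz":0},{"grip":0,"dx":-1,"dy":-0.57,"dz":0,"rx":0,"ry":0,"rz":0}]' | tail -c 600; python3 -c "
from h import *
print(units([.5825,.0345,.12]))"
```

```text
time: 2.8
tool_pos: [0.4274, 0.2299, 0.2201]
ee_rot: [3.139, 0.002, 2.757]
wrist_force: [-0.4, -0.0, -0.3]
width: 0.0008
[-8.68078799 -4.92296298  4.00467575]
```

```bash
python3 -m inch '[{"grip":0,"dx":-1,"dy":-0.57,"dz":0.1,"rx":0,"ry":0,"rz":0},{"grip":0,"dx":-1,"dy":-0.57,"dz":0.2,"rx":0,"ry":0,"rz":0},{"grip":0,"dx":-1,"dy":-0.57,"dz":0.3,"rx":0,"ry":0,"rz":0},{"grip":0,"dx":-1,"dy":-0.57,"dz":0.4,"rx":0,"ry":0,"rz":0},{"grip":0,"dx":-1,"dy":-0.57,"dz":0.4,"rx":0,"ry":0,"rz":0},{"grip":0,"dx":-1,"dy":-0.57,"dz":0.4,"rx":0,"ry":0,"rz":0},{"grip":0,"dx":-1,"dy":-0.57,"dz":0.4,"rx":0,"ry":0,"rz":0},{"grip":0,"dx":-1,"dy":-0.57,"dz":0.4,"rx":0,"ry":0,"rz":0},{"grip":0,"dx":-0.4,"dy":-0.2,"dz":0.4,"rx":0,"ry":0,"rz":0},{"grip":0,"dx":0,"dy":0,"dz":0,"rx":0,"ry":0,"rz":0}]' | tail -c 600; python3 -c "
from h import *
print(units([.5825,.0345,.075]))
s=cams.snapshot('wrist'); save(s,'w1'); print(s['eye'])
from scipy.spatial.transform import Rotation as Q
for q in ['middle_top','head_top','tail_top']:
  for r in spotter.place_of(s,q)[:2]: print(q,r,atz(s,r['pixel'],.049))
for n in ['scene','top']:
  s=cams.snapshot(n); save(s,n+'1')
"
```

```text
time: 4.05
tool_pos: [0.583, 0.0333, 0.1434]
ee_rot: [3.136, 0.002, 2.754]
wrist_force: [-0.4, 1.0, 0.3]
width: 0.0004
[0.04348365 0.02069298 2.73577017]
[0.50441915 0.0650383  0.30826908]
middle_top {'pixel': [256.6, 202.6], 'score': 0.69} [0.58285476 0.03545984 0.049     ]
head_top {'pixel': [202.1, 127.1], 'score': 0.9} [0.51224726 0.02001614 0.049     ]
tail_top {'pixel': [303.1, 262.9], 'score': 0.9} [0.64750338 0.05172215 0.049     ]
```

View pics/w1.png

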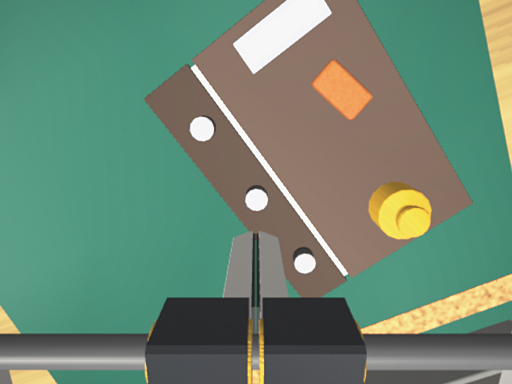

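View pics/scene1.png

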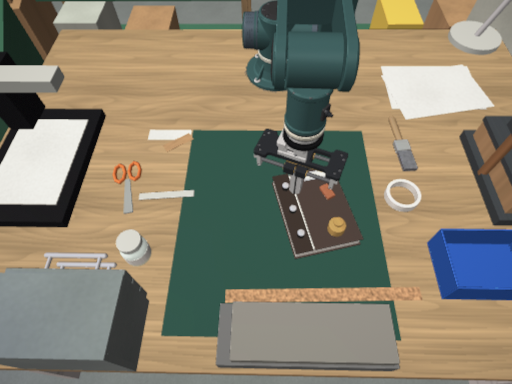

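The wrist view puts the middle post at (256,199), straight below and ahead of the closed tips, and its position agrees with the fixed cameras to about 1–2 mm. Head and tail posts are at (202,127) and (304,262). Next I descend.

```bash
python3 -m inch '[{"grip":0,"dx":0,"dy":0,"dz":0.7,"rx":0,"ry":0,"rz":0},{"grip":0,"dx":0,"dy":0,"dz":0.8,"rx":0,"ry":0,"rz":0},{"grip":0,"dx":0,"dy":0,"dz":0.8,"rx":0,"ry":0,"rz":0},{"grip":0,"dx":0,"dy":0,"dz":0.4,"rx":0,"ry":0,"rz":0},{"grip":0,"dx":0,"dy":0,"dz":0.1,"rx":0,"ry":0,"rz":0},{"grip":0,"dx":0,"dy":0,"dz":0,"rx":0,"ry":0,"rz":0}]'; python3 -c "
from h import *
print(units([.583,.035,.055]))"
```

```text
time: 5.1
tool_pos: [0.583, 0.0363, 0.0714]
ee_rot: [3.135, 0.006, 2.758]
wrist_force: [-0.4, -1.0, 0.9]
width: 0.0005
[-0.01700628 -0.05132754  0.65571103]
```

```bash
python3 -m inch '[{"grip":0,"dx":0,"dy":-0.04,"dz":0.16,"rx":0,"ry":0,"rz":0},{"grip":0,"dx":0,"dy":0,"dz":0.08,"rx":0,"ry":0,"rz":0},{"grip":0,"dx":0,"dy":0,"dz":0.08,"rx":0,"ry":0,"rz":0}]';python3 -m inch '[{"grip":0,"dx":0,"dy":0,"dz":0.08,"rx":0,"ry":0,"rz":0}]';python3 -m inch '[{"grip":0,"dx":0,"dy":0,"dz":0.08,"rx":0,"ry":0,"rz":0}]'
```

```text
time: 5.48
tool_pos: [0.584, 0.0352, 0.0649]
ee_rot: [3.134, 0.01, 2.758]
wrist_force: [-0.8, 0.1, 0.1]
width: 0.0005
time: 5.6
tool_pos: [0.5841, 0.0352, 0.063]
ee_rot: [3.134, 0.01, 2.758]
wrist_force: [-0.2, 0.2, -0.6]
width: 0.0005
time: 5.72
tool_pos: [0.5842, 0.0352, 0.0617]
ee_rot: [3.133, 0.01, 2.758]
wrist_force: [-3.0, 0.1, 5.4]
width: 0.0004
```

```bash
python3 -m inch '[{"grip":0,"dx":0,"dy":0,"dz":0.08,"rx":0,"ry":0,"rz":0}]';python3 -m inch '[{"grip":0,"dx":0,"dy":0,"dz":0.08,"rx":0,"ry":0,"rz":0}]';python3 -m inch '[{"grip":0,"dx":0,"dy":0,"dz":0.08,"rx":0,"ry":0,"rz":0}]'
```

```text
time: 5.85
tool_pos: [0.5842, 0.0352, 0.0605]
ee_rot: [3.133, 0.01, 2.758]
wrist_force: [-2.6, -0.4, 4.2]
width: 0.0005
time: 5.98
tool_pos: [0.5843, 0.0352, 0.059]
ee_rot: [3.133, 0.011, 2.758]
wrist_force: [-3.2, 0.2, 5.0]
width: 0.0003
time: 6.1
tool_pos: [0.5842, 0.0352, 0.0573]
ee_rot: [3.133, 0.011, 2.758]
wrist_force: [-1.8, -1.0, 4.8]
width: 0.0005
```

```bash
python3 -m inch '[{"grip":0,"dx":0,"dy":0,"dz":0.08,"rx":0,"ry":0,"rz":0}]';python3 -m inch '[{"grip":0,"dx":0,"dy":0,"dz":0.08,"rx":0,"ry":0,"rz":0}]';python3 -m inch '[{"grip":0,"dx":0,"dy":0,"dz":0.08,"rx":0,"ry":0,"rz":0}]'
```

```text
time: 6.22
tool_pos: [0.5842, 0.0352, 0.0553]
ee_rot: [3.133, 0.011, 2.758]
wrist_force: [-2.9, 0.0, 5.6]
width: 0.0006
time: 6.35
tool_pos: [0.5843, 0.0352, 0.0541]
ee_rot: [3.133, 0.011, 2.758]
wrist_force: [-4.7, 0.3, 12.4]
width: 0.0005
time: 6.48
tool_pos: [0.5844, 0.0352, 0.0536]
ee_rot: [3.133, 0.011, 2.758]
wrist_force: [-5.0, -0.1, 12.6]
width: 0.0006
```

The force rose from 5 N to 12.6 N with the tip at about 40 mm, so the head is on its washer and the post is home. I lift and go to the head post.

```bash
python3 -m inch '[{"grip":0,"dx":0,"dy":0,"dz":0,"rx":0,"ry":0,"rz":0},{"grip":0,"dx":0,"dy":0,"dz":-0.5,"rx":0,"ry":0,"rz":0},{"grip":0,"dx":0,"dy":0,"dz":-0.8,"rx":0,"ry":0,"rz":0},{"grip":0,"dx":0,"dy":0,"dz":-0.8,"rx":0,"ry":0,"rz":0},{"grip":0,"dx":0,"dy":0,"dz":-0.3,"rx":0,"ry":0,"rz":0},{"grip":0,"dx":0,"dy":0,"dz":0,"rx":0,"ry":-0.1,"rz":0}]'; python3 -c "
from h import *
s=cams.snapshot('wrist'); save(s,'w2')
for q in ['middle_top','head_top','tail_top']:
  for r in spotter.place_of(s,q)[:2]: print(q,r,atz(s,r['pixel'],.049))
s=cams.snapshot('scene'); cv2.imwrite('pics/s2.png',cv2.resize(s['frame'][150:260,260:370,::-1],None,fx=5,fy=5))
print(units([.514,.0182,.075]))
"
```

```text
time: 7.22
tool_pos: [0.5842, 0.035, 0.1135]
ee_rot: [3.133, 0.021, 2.758]
wrist_force: [0.2, -0.3, -0.3]
width: 0.0001
middle_top {'pixel': [255.0, 209.8], 'score': 0.76} [0.58069462 0.03714229 0.049     ]
head_top {'pixel': [192.7, 130.8], 'score': 0.66} [0.51354684 0.01971633 0.049     ]
tail_top {'pixel': [307.6, 282.2], 'score': 0.62} [0.65071372 0.05245375 0.049     ]
[ 2.34143    -1.67348016  1.44712415]
```

View pics/w2.png

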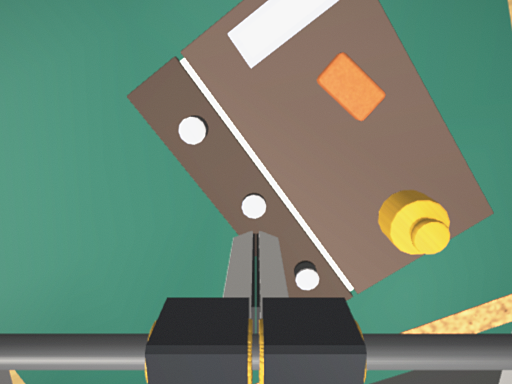

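The album has not moved: the head post is at (193,130), the tail post at (307,279), and the middle head sits lower at (254,206). On to the head post, also correcting the small tilt.

```bash
python3 -m inch '[{"grip":0,"dx":0.8,"dy":-0.56,"dz":0,"rx":0,"ry":0.1,"rz":0},{"grip":0,"dx":0.8,"dy":-0.56,"dz":0,"rx":0,"ry":0.1,"rz":0},{"grip":0,"dx":0.74,"dy":-0.55,"dz":0,"rx":0,"ry":0,"rz":0},{"grip":0,"dx":0,"dy":0,"dz":0.5,"rx":0,"ry":0,"rz":0},{"grip":0,"dx":0,"dy":0,"dz":0.5,"rx":0,"ry":0,"rz":0},{"grip":0,"dx":0,"dy":0,"dz":0.2,"rx":0,"ry":0,"rz":0},{"grip":0,"dx":0,"dy":0,"dz":0,"rx":0,"ry":0,"rz":0}]'; python3 -c "
from h import *
print(units([.514,.0182,.055]))"
```

```text
time: 8.35
tool_pos: [0.5115, 0.0186, 0.0756]
ee_rot: [3.135, -0.005, 2.759]
wrist_force: [-0.0, -0.1, 0.2]
width: 0.0001
[-0.10148957  0.01626558  0.82368977]
```

```bash
python3 -m inch '[{"grip":0,"dx":-0.1,"dy":0,"dz":0.24,"rx":0,"ry":0,"rz":0},{"grip":0,"dx":0,"dy":0,"dz":0.1,"rx":0,"ry":0,"rz":0},{"grip":0,"dx":0,"dy":0,"dz":0.08,"rx":0,"ry":0,"rz":0}]';for i in 1; do python3 -m inch '[{"grip":0,"dx":0,"dy":0,"dz":0.08,"rx":0,"ry":0,"rz":0}]';python3 -m inch '[{"grip":0,"dx":0,"dy":0,"dz":0.08,"rx":0,"ry":0,"rz":0}]';python3 -m inch '[{"grip":0,"dx":0,"dy":0,"dz":0.08,"rx":0,"ry":0,"rz":0}]'; done
```

```text
time: 8.72
tool_pos: [0.5151, 0.0178, 0.0648]
ee_rot: [3.135, -0.004, 2.759]
wrist_force: [-0.3, 0.8, -0.6]
width: 0.0007
time: 8.85
tool_pos: [0.5153, 0.0178, 0.0629]
ee_rot: [3.135, -0.004, 2.759]
wrist_force: [-1.2, -0.8, 4.4]
width: 0.0006
time: 8.98
tool_pos: [0.5153, 0.0178, 0.0618]
ee_rot: [3.135, -0.003, 2.759]
wrist_force: [-2.8, 0.5, 5.4]
width: 0.0004
time: 9.1
tool_pos: [0.5153, 0.0178, 0.0604]
ee_rot: [3.135, -0.003, 2.759]
wrist_force: [-2.1, 1.0, 4.9]
width: 0.0007
```

```bash
python3 -m inch '[{"grip":0,"dx":0,"dy":0,"dz":0.08,"rx":0,"ry":0,"rz":0},{"grip":0,"dx":0,"dy":0,"dz":0.08,"rx":0,"ry":0,"rz":0}]';python3 -m inch '[{"grip":0,"dx":0,"dy":0,"dz":0.08,"rx":0,"ry":0,"rz":0}]';python3 -m inch '[{"grip":0,"dx":0,"dy":0,"dz":0.08,"rx":0,"ry":0,"rz":0}]';python3 -m inch '[{"grip":0,"dx":0,"dy":0,"dz":0.08,"rx":0,"ry":0,"rz":0}]'
```

```text
time: 9.35
tool_pos: [0.5153, 0.0178, 0.057]
ee_rot: [3.135, -0.003, 2.759]
wrist_force: [-2.8, -0.8, 4.5]
width: 0.0005
time: 9.48
tool_pos: [0.5153, 0.0178, 0.055]
ee_rot: [3.135, -0.002, 2.759]
wrist_force: [-2.7, 0.9, 7.7]
width: 0.0005
time: 9.6
tool_pos: [0.5154, 0.0178, 0.0538]
ee_rot: [3.135, -0.002, 2.759]
wrist_force: [-5.1, -0.1, 12.5]
width: 0.0007
time: 9.72
tool_pos: [0.5154, 0.0178, 0.0533]
ee_rot: [3.135, -0.002, 2.759]
wrist_force: [-6.2, -0.3, 14.7]
width: 0.0003
```

The head post is home by the same signature. I lift and travel to the tail.

```bash
python3 -m inch '[{"grip":0,"dx":0,"dy":0,"dz":0,"rx":0,"ry":0,"rz":0},{"grip":0,"dx":0,"dy":0,"dz":-0.5,"rx":0,"ry":0,"rz":0},{"grip":0,"dx":0,"dy":0,"dz":-0.8,"rx":0,"ry":0,"rz":0},{"grip":0,"dx":0,"dy":0,"dz":-0.6,"rx":0,"ry":0,"rz":0},{"grip":0,"dx":0,"dy":0,"dz":0,"rx":0,"ry":0,"rz":0}]'; python3 -c "
from h import *
s=cams.snapshot('wrist'); save(s,'w3')
for q in ['middle_top','head_top','tail_top']:
  for r in spotter.place_of(s,q)[:2]: print(q,r,atz(s,r['pixel'],.041+.008*(q[0]=='t')))
print(units([.6505,.052,.075]))
"
```

```text
time: 10.35
tool_pos: [0.5161, 0.0175, 0.1021]
ee_rot: [3.134, -0.001, 2.759]
wrist_force: [0.0, 0.6, -1.1]
width: 0.0004
middle_top {'pixel': [310.0, 289.5], 'score': 0.58} [0.58489096 0.03539838 0.041     ]
tail_top {'pixel': [455.0, 293.5], 'score': 0.21} [0.62301482 0.1336922  0.049     ]
[-4.54063975  3.3010393   0.9938535 ]
```

View pics/w3.png

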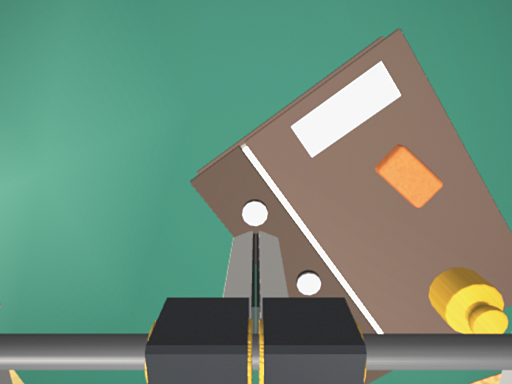

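The head post at (255,212) is low and the album is unmoved. The tail post is hidden by the hand.

```bash
python3 -m inch '[{"grip":0,"dx":-0.92,"dy":0.67,"dz":0,"rx":0,"ry":0,"rz":0},{"grip":0,"dx":-0.92,"dy":0.67,"dz":0,"rx":0,"ry":0,"rz":0},{"grip":0,"dx":-0.92,"dy":0.67,"dz":0,"rx":0,"ry":0,"rz":0},{"grip":0,"dx":-0.92,"dy":0.67,"dz":0,"rx":0,"ry":0,"rz":0},{"grip":0,"dx":-0.86,"dy":0.62,"dz":0,"rx":0,"ry":0,"rz":0},{"grip":0,"dx":0,"dy":0,"dz":0.4,"rx":0,"ry":0,"rz":0},{"grip":0,"dx":0,"dy":0,"dz":0.4,"rx":0,"ry":0,"rz":0},{"grip":0,"dx":0,"dy":0,"dz":0,"rx":0,"ry":0,"rz":0}]'; python3 -c "
from h import *
s=cams.snapshot('wrist'); save(s,'w4')
for q in ['tail_top']:
  for r in spotter.place_of(s,q)[:2]: print(q,r,atz(s,r['pixel'],.049))
print(units([.6505,.052,.055]))
"
```

```text
time: 11.55
tool_pos: [0.6482, 0.0525, 0.0691]
ee_rot: [3.141, -0.02, 2.758]
wrist_force: [-0.1, -0.2, 1.3]
width: 0.0005
tail_top {'pixel': [253.4, 243.2], 'score': 0.4} [0.64775221 0.05188396 0.049     ]
[-0.07166893  0.00222028  0.62199993]
```

View pics/w4.png

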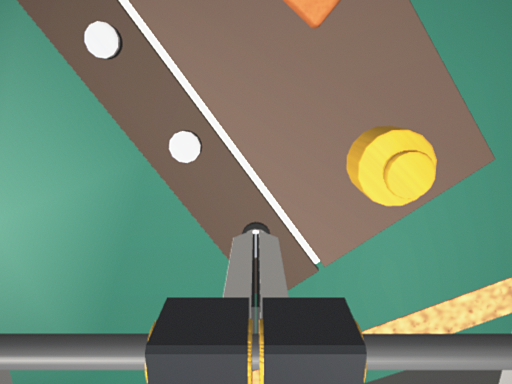

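The tips are over the tail post at (255,230), and the other two heads at (102,40) and (185,147) sit low. Now I press.

```bash
python3 -m inch '[{"grip":0,"dx":-0.06,"dy":0,"dz":0.12,"rx":0,"ry":-0.1,"rz":0},{"grip":0,"dx":0,"dy":0,"dz":0.08,"rx":0,"ry":0,"rz":0}]';python3 -m inch '[{"grip":0,"dx":0,"dy":0,"dz":0.08,"rx":0,"ry":0,"rz":0}]';python3 -m inch '[{"grip":0,"dx":0,"dy":0,"dz":0.08,"rx":0,"ry":0,"rz":0}]';python3 -m inch '[{"grip":0,"dx":0,"dy":0,"dz":0.08,"rx":0,"ry":0,"rz":0}]'
```

```text
time: 11.9
tool_pos: [0.6506, 0.0517, 0.0668]
ee_rot: [3.14, -0.006, 2.758]
wrist_force: [-0.2, -0.1, 0.7]
width: 0.0007
time: 12.02
tool_pos: [0.6507, 0.0517, 0.0652]
ee_rot: [3.139, -0.005, 2.758]
wrist_force: [0.5, 0.7, -0.7]
width: 0.0006
time: 12.15
tool_pos: [0.6508, 0.0517, 0.0633]
ee_rot: [3.139, -0.005, 2.758]
wrist_force: [-0.2, 0.2, 5.5]
width: 0.0004
time: 12.28
tool_pos: [0.6508, 0.0517, 0.0624]
ee_rot: [3.139, -0.004, 2.758]
wrist_force: [-2.4, 0.1, 4.8]
width: 0.0006
```

```bash
python3 -m inch '[{"grip":0,"dx":0,"dy":0,"dz":0.08,"rx":0,"ry":0,"rz":0},{"grip":0,"dx":0,"dy":0,"dz":0.08,"rx":0,"ry":0,"rz":0},{"grip":0,"dx":0,"dy":0,"dz":0.08,"rx":0,"ry":0,"rz":0}]';python3 -m inch '[{"grip":0,"dx":0,"dy":0,"dz":0.08,"rx":0,"ry":0,"rz":0}]';python3 -m inch '[{"grip":0,"dx":0,"dy":0,"dz":0.08,"rx":0,"ry":0,"rz":0}]';python3 -m inch '[{"grip":0,"dx":0,"dy":0,"dz":0.08,"rx":0,"ry":0,"rz":0}]'
```

```text
time: 12.65
tool_pos: [0.6508, 0.0517, 0.0579]
ee_rot: [3.139, -0.004, 2.758]
wrist_force: [-2.8, 0.2, 4.2]
width: 0.0005
time: 12.78
tool_pos: [0.6508, 0.0517, 0.0558]
ee_rot: [3.139, -0.004, 2.758]
wrist_force: [-2.4, -0.8, 4.6]
width: 0.0006
time: 12.9
tool_pos: [0.6509, 0.0517, 0.0544]
ee_rot: [3.139, -0.003, 2.758]
wrist_force: [-4.6, 0.3, 9.4]
width: 0.0006
time: 13.02
tool_pos: [0.6509, 0.0517, 0.0538]
ee_rot: [3.139, -0.003, 2.758]
wrist_force: [-6.1, -0.7, 12.5]
width: 0.0006
```

```bash
python3 -m inch '[{"grip":0,"dx":0,"dy":0,"dz":0.03,"rx":0,"ry":0,"rz":0},{"grip":0,"dx":0,"dy":0,"dz":-0.5,"rx":0,"ry":0,"rz":0},{"grip":0,"dx":0,"dy":0,"dz":-0.8,"rx":0,"ry":0,"rz":0},{"grip":0,"dx":0,"dy":0,"dz":-1,"rx":0,"ry":0,"rz":0},{"grip":0,"dx":0.8,"dy":-0.5,"dz":-1,"rx":0,"ry":0,"rz":0},{"grip":0,"dx":1,"dy":-1,"dz":-0.8,"rx":0,"ry":0,"rz":0},{"grip":0,"dx":1,"dy":-1,"dz":-0.2,"rx":0,"ry":0,"rz":0},{"grip":0,"dx":1,"dy":-1,"dz":0,"rx":0,"ry":0,"rz":0},{"grip":0,"dx":1,"dy":-1,"dz":0,"rx":0,"ry":0,"rz":0},{"grip":0,"dx":0,"dy":0,"dz":0,"rx":0,"ry":0,"rz":0}]'; python3 -c "
from h import *
s=cams.snapshot('wrist'); save(s,'w5')
s=cams.snapshot('scene'); cv2.imwrite('pics/s5.png',cv2.resize(s['frame'][150:260,260:370,::-1],None,fx=5,fy=5,interpolation=0)); save(s,'scene5')
for k,n in enumerate(['middle_top','head_top','tail_top','album']):
  for r in spotter.place_of(s,n)[:2]: print(n,r,atz(s,r['pixel'],.041 if k<3 else 0))
"
```

```text
time: 14.28
tool_pos: [0.4972, -0.0098, 0.1683]
ee_rot: [3.136, 0.007, 2.759]
wrist_force: [0.9, -1.0, 0.0]
width: 0.0007
middle_top {'pixel': [292.8, 208.7], 'score': 0.4} [0.58235961 0.03649034 0.041     ]
middle_top {'pixel': [312.4, 212.3], 'score': 0.2} [0.59213744 0.08520038 0.041     ]
head_top {'pixel': [287.8, 188.2], 'score': 0.36} [0.52080938 0.02566557 0.041     ]
head_top {'pixel': [400.3, 195.3], 'score': 0.19} [0.53944481 0.31428454 0.041     ]
tail_top {'pixel': [300.1, 232.1], 'score': 0.49} [0.64730587 0.05177798 0.041     ]
album {'pixel': [288.0, 188.0], 'score': 0.23} [ 4.93638427e-01  2.95543133e-02 -1.11022302e-16]
```

View pics/w5.png

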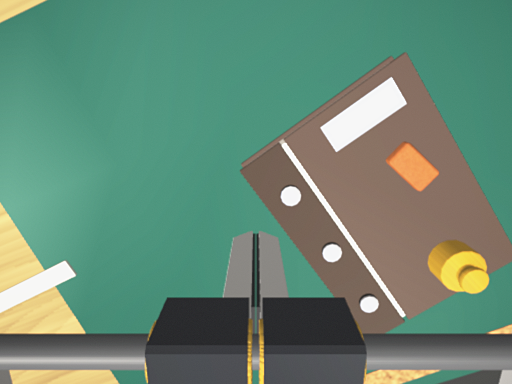

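View pics/s5.png

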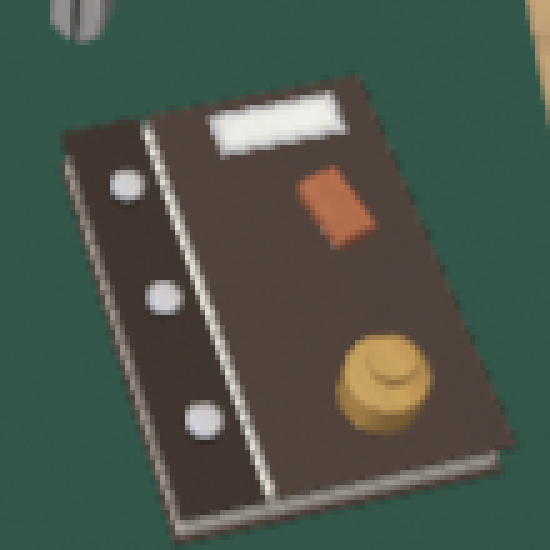

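View pics/scene5.png

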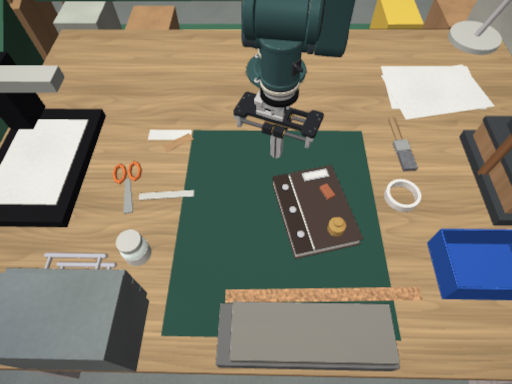

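The heads at zoom pixels (127,185), (164,297) and (204,420) have each dropped about 7 px, and their shadows are gone. The album, eraser and weight are in the same pixels as before, and the hand is clear.

```bash
python3 -c "
from h import *
print(robot.close_job())"
```

```text
the job is handed in; nothing more can be done
None
```

I pressed all three posts home with the closed fingertips, in the order middle, head, tail. I then lifted the hand clear and handed the job in at about 14.4 s of the 53 s allowed; it gave no verdict.

- **Force:** each post slid at about 5 N. The upward force then rose to 12–15 N with the tips about 40 mm above the table, which is the head resting on its washer. That stayed well under the 30 N limit.
- **Final pictures:** all three heads sit low by about the same amount, and their shadows are gone. The album, paperweight and eraser look unmoved, nothing else on the bench looks out of place, and the hand is clear.
- **Disagreements:** in the last scene view the network put the head post about 7–10 mm from where it was and gave a poor album position. Both had low scores (0.36 and 0.23), and the picture itself shows no shift, so I went by the picture.

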